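# Hold back a sprung hinge bar with a forked key and take the lid off a tea box

### The job

The lid of the wooden tea box hangs on a sprung hinge bar. Take the forked key from the tool rack, push the bar's collar back against its spring with the tines, seat the key fully down over the bar and leave it standing there by itself to hold the bar back, never bearing hard on the hinge. Then lift the freed lid off by its handle, lay it flat and square on the rubber mat, handle up, without dropping it, and leave everything else where it stands.

Things in the scene. Friction and masses are not known exactly. Their poses are not given: they have to be found in the camera images.
- box: Open wooden tea box fixed to the table, 160 (x) x 170 (y) x 80 mm high; origin: centre of its underside. Its +x wall (outside x = 80, bracket plate to 83) carries the steel hinge: axis parallel to the box's y at x = 102, z = 92 mm. At y = -66 to -71 mm the lid's fixed stub just lies in a slot open at the top, so the freed lid lifts straight up.
- bar_gap (a point): NOMINAL middle, on the hinge axis, of the 5 mm gap between rigid ear and collar (102, 33.5, 92 in box); axes as the box's. The bracket with ears, bar and collar is screwed on through slots and sits up to 3.5 mm either way along y from nominal. Nominal, from here: ear plate y = -7.5 to -2.5 mm, flat top 15 mm above the axis; collar y = 2.5 to 7.5; second ear y = 30.5 to 35.5, top 11 mm up.
- bar (a joint): Push-back of the sprung bar (8 mm round, bare in the gap) and its collar (20 mm across, 5 mm thick) from their rest in the bracket, along the box's +y, in m: 0 at rest, the bar's tip in the lid's eye; stop at 0.015. It takes 3 N to start and 0.3 N more per mm. The eye is free from 0.0095 at the latest; about 0.0098 with the key seated between ear and collar, its notch on the bar's top.
- fork_grip (a point): Centre of the flat-sided dark wooden handle, 26 (x) x 18 (y) x 56 mm high, of the forked steel key that hangs upright in one of the rack's three slots (the other tools have round handles). 78 mm above the tine tips; z up along the tool, y across its thickness. Alike both ways round. 0.12 kg. Below the handle a bolster 38 x 24 mm, 45 to 50 mm above the tips, rests on the rack.
- fork_notch (a point): Bottom of the key's slot, on its axis, 31 mm above the tips, 47 mm below the handle's centre; seated, it rests on the bar. Slot 12 mm wide between two tines 8 mm wide (28 mm overall, along x). Thickness (along y, symmetrical): 3 mm for the first 12 mm from the tips, then swelling evenly to 15 mm at 28 mm from the tips, 15 mm from there up.
- rack: Wooden tool rack, fixed, 150 (x) x 64 (y) x 72 mm high; origin at the centre of its underside. Three slots 31 (x) x 18 (y) mm in its 8 mm top board at x = -46, 0 and 46 mm. The tools' tips hang 27 mm above the table, their handles' centres at 105 mm; their y axes lie along the rack's y.
- lid_grip (a point): Middle of the lid's wooden bar handle, 80 (x) x 16 (y) x 16 mm, 36 mm above the underside of the lid at its middle, its own underside 18 mm clear of the lid; axes as the lid's (as the box's while closed). Lid: wooden plate 164 x 174 x 10 mm, about 0.3 kg, with hinge eye and stub standing out 32 mm beyond its +x edge, no lower than its underside.
- lid_eye (a point): Centre of the lid's hinge eye, a ring 20 mm outside, 12 mm inside, 4 mm thick along y, at 102, 19, 12 mm from the middle of the lid's underside; on the hinge axis while closed.
- mat: Ribbed black rubber mat fixed on the table, 230 (x) x 220 (y) x 6 mm; origin at the centre of its underside.
- driver_grip (a point): Flat screwdriver with a slim round handle, in the rack: to be left. Point 78 mm above its tip.
- awl_grip (a point): Awl with a pear-shaped round handle, in the rack: to be left. Point 78 mm above its tip.
- bowls: Stack of three white bowls, 120 mm across, 66 mm high; origin under its centre.
- tape: Roll of paper tape lying flat, 100 mm across, 48 mm high; origin under its centre.
- jar: Amber jar with a steel cap, 60 mm across, 85 mm high; origin under its centre.
- mug: Clay mug, 76 mm across, 85 mm high; origin under its centre.
- carton: Small carton, 65 x 90 x 50 mm high; origin under its centre.
- wrench: Wrench, 160 mm long, lying on the table; origin under its middle.
Not all that is in view belongs to the job. Leave any green look-alike of the part that bears fork_grip alone.

How it is judged:
By the outcome, as a careful person would: the job done as asked, in the order asked, and still so for the second after the job is handed in, with the robot touching nothing.
It also fails if it takes over 67 s, if anything falls off the work surface, if the arm or the gripper's body presses on something with over 40 N, if the wrist force passes 120 N, or if a joint passes its speed limit or range.

### The arm

A 6-joint arm with a two-finger parallel gripper is mounted at the origin on the work surface. World frame = base frame: x ahead of the robot, y to its left, z up, the work surface at z = 0. Lengths are in mm, angles in rad, forces in N, time in s.
With the tool pointing down it reaches from about 425 to 950 mm from the base axis. Payload 3.5 kg.
Tool frame: the origin (TCP) lies midway between the tips of the shut fingers; the grasp point (between the pads) lies 19 mm behind it; z points along the fingers, y is the direction in which the jaws open and shut (so a half turn about z gives the same grasp; the last joint's range is limited). The gripper opens to 85 mm and grips with 20 to 120 N. Pads are 22 mm wide; open, the fingers measure 114 mm over their backs; the gripper's body (76 mm by 85 mm) begins 54 mm behind the grasp point. The pads swing forward as they close: fully open they stand 13 mm farther back than shut.
Start: joints at [1.046, 0.286, 1.577, -0, 1.279, -0.15], TCP at [247.071, 628.142, 231.325] pointing down, gripper open.
Joint ranges: [-2.77, 2.77], [-0.9, 2.22], [0.21, 2.48], [-1.53, 4.67], [0.24, 2.81], [-2.84, 2.84]. Speed limits (rad/s): [2.79, 2.79, 3.14, 3.14, 3.14, 3.14].

### API

Orientations are given as a rotation vector (axis times angle).
In Python, from station import env gives the robot as it stands.
- The arm moves only by the shell command python3 -m pendant 'ROWS' [OPENING]. ROWS is JSON, one flat list of numbers, 4 for each row, row after row: the shift along the world's x, y, z in mm, then the turn about the world's z in degrees. In form: [dx, dy, dz, roll, dx, dy, dz, roll, ...]. A call has exactly 5 rows; each row shifts and turns the commanded pose from where the row before left it; what a row does not reach is not made up. A row lasts 1/8 s, in which the tool goes at most 62.5 mm and 10.7 degrees, less where a joint would pass 70% of its speed; a pose out of reach is approached as far as the arm can. A call is refused whole if a number of a shift passes 62.5 or a number of a turn 10.7, either way. A call with a gripper value outside its range is refused whole. OPENING is the opening, from 0 (shut) to 1 (fully open), set as the call begins (- or left out, the last holds). The fingers move at their own pace and stop on an object; the grip force is fixed at half the most. Time passes only in rows, so rows that do not move let the fingers close, or fill a call up. It gives the time, the measured TCP pose, the force and the opening at its end, in the units of the state.
- env.observe(): the state, without advancing time (a new reading comes with each control period).
- env.read_camera(name): name is "side" or "top"; returns (picture, depth): 384x512x3 uint8, red, green, blue; 384x512 float32, mm along the optical axis (not along the pixel's ray), 0 where there is no reading.
- env.calibration(name): a dict with "fx", "fy", "cx", "cy" (pixels), "pose" (4x4, takes a point from camera to world coordinates). Camera axes: x right, y down, z forward; pixel columns grow to the right and rows downward; lengths in mm; the calibration is good to about 2 mm. A picture is of the moment at which its call begins. calibration takes no time and is no camera call.
- env.hand_in(): hands the job in, once; it reports no verdict.
The state is a dict: "time": time; "joints": joint angles; "dq": joint speeds; "tau": joint torques, N m; "eef_pos": TCP position; "eef_rot": TCP orientation; "contact_force": force on the tool from outside, world axes, zero at the start; "wrist_torque": the same for the moment, N m; "finger_gap": finger opening in mm.
Only numpy, scipy, OpenCV 4.12 (cv2) and the standard library are available. Lean on these libraries where they do the work, as an engineer would, in place of code of your own. Each camera call takes 0.05 s, during which the arm holds its last target.

## Working session

There is one attempt and no reset: what is moved stays moved. The work goes in short steps, Python scripts to look and compute and a shell command to move; the robot and the scene stay as the last step left them, time stands still between calls to the robot, and variables do not carry over. Pictures are saved under pics/ and viewed, and the job is handed in when it is done.

```bash
ls; mkdir -p pics; cat > h.py <<'E'
import numpy as np, cv2
from station import env
def snap(name,tag):
    im,d=env.read_camera(name)
    np.savez(f'pics/{tag}.npz',im=im,d=d)
    cv2.imwrite(f'pics/{tag}.png',cv2.resize(im[:,:,::-1],(800,600),interpolation=cv2.INTER_CUBIC))
    return im,d
def pts(name,d):
    c=env.calibration(name);v,u=np.mgrid[0:384,0:512]
    P=np.stack([(u-c['cx'])/c['fx']*d,(v-c['cy'])/c['fy']*d,d],-1)
    T=np.array(c['pose']);W=P@T[:3,:3].T+T[:3,3];W[d==0]=np.nan
    return W
def proj(name,p):
    c=env.calibration(name);T=np.array(c['pose']);q=(np.atleast_2d(p)-T[:3,3])@T[:3,:3]
    return np.c_[c['fx']*q[:,0]/q[:,2]+c['cx'],c['fy']*q[:,1]/q[:,2]+c['cy']]
E
python3 - <<'E'
from h import *
snap('top','top0');snap('side','side0')
for n in('top','side'):
    c=env.calibration(n);print(n,c['fx'],c['cx'],c['cy'],np.round(c['pose'],3).tolist())
print(env.observe())
E
```

```text
pics
top 440.60676483595415 248.39886753840665 189.28752305302777 [[0.024, -0.992, 0.121, 432.702], [-1.0, -0.024, -0.005, -26.943], [0.008, -0.121, -0.993, 1141.546], [0.0, 0.0, 0.0, 1.0]]
side 383.53331525023674 255.87702132173402 194.14395159197898 [[0.998, -0.048, 0.049, 513.986], [-0.068, -0.779, 0.623, -664.436], [0.008, -0.625, -0.78, 876.471], [0.0, 0.0, 0.0, 1.0]]
{'time': 0.1, 'joints': array([ 1.04604348e+00,  2.87126558e-01,  1.57803085e+00,  1.24738302e-05,
        1.27862420e+00, -1.50003320e-01]), 'dq': array([ 3.02555713e-04, -1.26976826e-03, -3.14763786e-03,  1.55880632e-03,
       -1.97917095e-03, -1.76235515e-05]), 'tau': array([ 1.34653605e-03, -4.07295084e+01, -2.93699867e+01, -6.23806773e-05,
        3.45861772e-03, -2.22782330e-05]), 'eef_pos': array([246.74478668, 627.64123566, 230.05238346]), 'eef_rot': array([-0.58508486, -3.0858786 ,  0.00323759]), 'contact_force': array([ 0.4116047 ,  0.67021584, -0.97364411]), 'wrist_torque': array([0.0342505 , 0.03040071, 0.03194867]), 'finger_gap': 85.22563922499647}
```

View pics/top0.png

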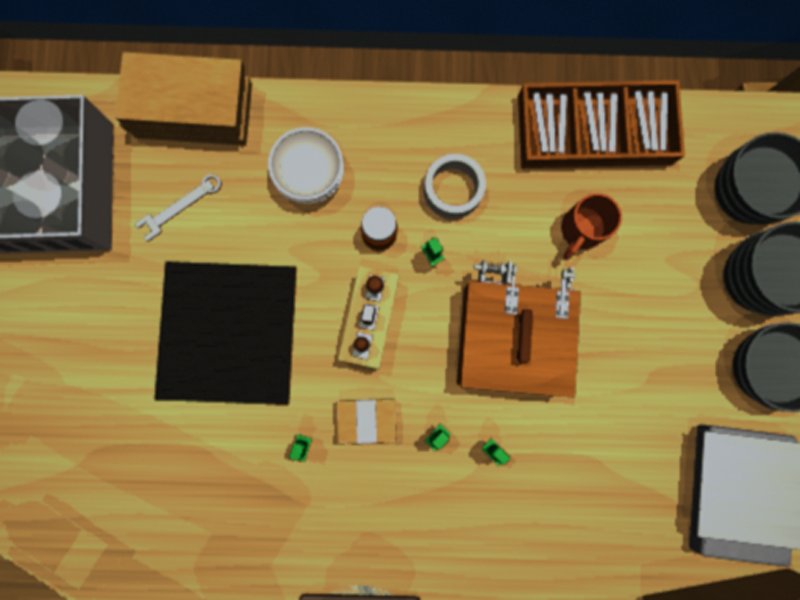

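View pics/side0.png

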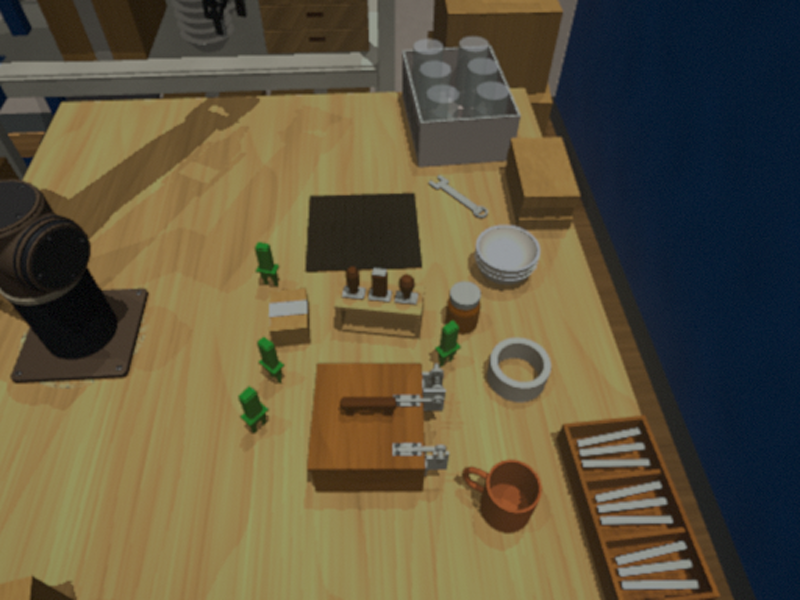

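The top view shows the rack at about (368,318), with the key, which has a rectangular handle, in the middle slot. The box is at (520,335) with its hinge along the far edge, and the mat is at (226,333). Next I'll measure these.

```bash
python3 - <<'E'
from h import *
a=np.load('pics/top0.npz');b=np.load('pics/side0.npz')
cv2.imwrite('pics/c1.png',cv2.resize(a['im'][160:260,280:380,::-1],(600,600),interpolation=cv2.INTER_CUBIC))
cv2.imwrite('pics/c2.png',cv2.resize(b['im'][225:320,190:300,::-1],(694,600),interpolation=cv2.INTER_CUBIC))
cv2.imwrite('pics/c3.png',cv2.resize(np.hstack([a['im'][160:240,210:260,::-1],b['im'][160:240,205:285,::-1]]),(800,492),interpolation=cv2.INTER_CUBIC))
W=pts('top',a['d'])
def rect(m,n):
    p=W[m][:,:2].astype(np.float32); r=cv2.minAreaRect(p); print(n,m.sum(),np.round(r[0],1),np.round(r[1],1),round(r[2],2),'z',np.nanmedian(W[m][:,2]))
v,u=np.mgrid[0:384,0:512]
z=W[...,2]
# mat
g=a['im'].astype(int).sum(-1)
m=(g<120)&(u>95)&(u<195)&(v>160)&(v<265); 
m=cv2.morphologyEx(m.astype(np.uint8),cv2.MORPH_OPEN,np.ones((5,5)))>0
rect(m&~np.isnan(z),'mat')
reg=(u>285)&(u<380)&(v>165)&(v<260)
print('zhist',np.histogram(z[reg&~np.isnan(z)],bins=np.arange(-5,140,5)))
m=reg&(z>83)&(z<96); 
m=cv2.morphologyEx(m.astype(np.uint8),cv2.MORPH_OPEN,np.ones((5,5)))>0
rect(m,'lid')
reg=(u>212)&(u<258)&(v>165)&(v<240)
print('zhist',np.histogram(z[reg&~np.isnan(z)],bins=np.arange(-5,140,5)))
m=reg&(z>64)&(z<84);rect(m,'rack')
m=reg&(z>95);
n,l,s,c=cv2.connectedComponentsWithStats(m.astype(np.uint8))
for i in range(1,n):
  if s[i,4]>5: print(s[i],c[i],np.round(np.nanmean(W[l==i],0),1),np.nanmax(z[l==i]))
E
```

```text
mat 7286 [504.3 233.9] [216.9 225.2] 89.14 z 7.683305169709797
zhist (array([1064, 2130,  116,   11,   12,   11,   20,   13,   12,   16,   11,
         19,   20,   17,    7,    3,   17,   32, 1324, 3341,  233,   68,
         32,   10,   14,  138,   97,    1]), array([ -5,   0,   5,  10,  15,  20,  25,  30,  35,  40,  45,  50,  55,
        60,  65,  70,  75,  80,  85,  90,  95, 100, 105, 110, 115, 120,
       125, 130, 135]))
lid 4491 [ 500.7 -236.8] [175.  164.4] 86.3 z 91.09062092990621
zhist (array([ 495, 1112,   86,    4,    1,    1,    1,    1,    1,    1,    1,
          1,    0,    1,   70,  880,  333,   32,    1,    3,    2,    3,
          3,    4,   17,   34,   78,   67]), array([ -5,   0,   5,  10,  15,  20,  25,  30,  35,  40,  45,  50,  55,
        60,  65,  70,  75,  80,  85,  90,  95, 100, 105, 110, 115, 120,
       125, 130, 135]))
rack 1315 [529.5  -1.9] [ 64.2 150.1] 79.2 z 73.47629626717867
[234 177  12  12 108] [239.55555556 182.03703704] [572.9 -10.8 125.1] 134.91109182550383
[231 195  10  13  97] [235.27835052 200.88659794] [527.9  -2.2 133. ] 141.68718053017676
[226 215  11  11  89] [231.16853933 220.02247191] [483.8   6.  131.5] 140.43005786059462
```

View pics/c1.png

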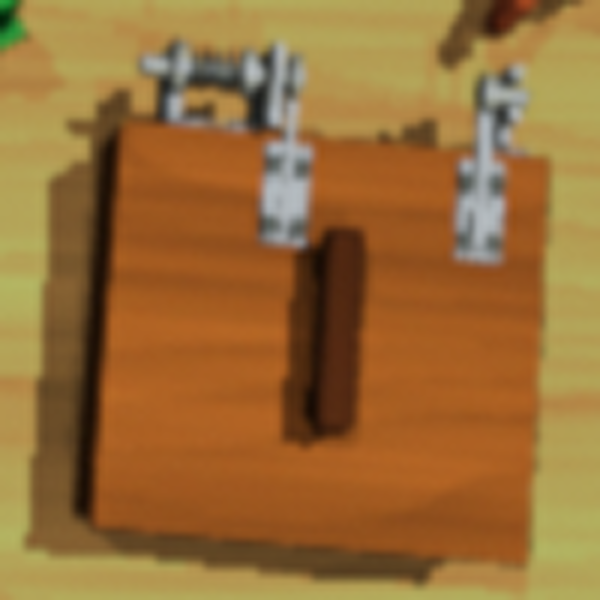

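View pics/c2.png

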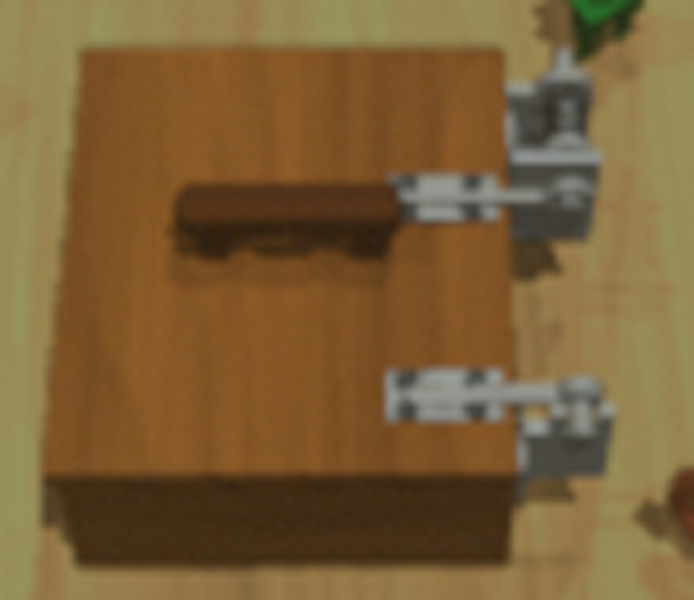

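View pics/c3.png

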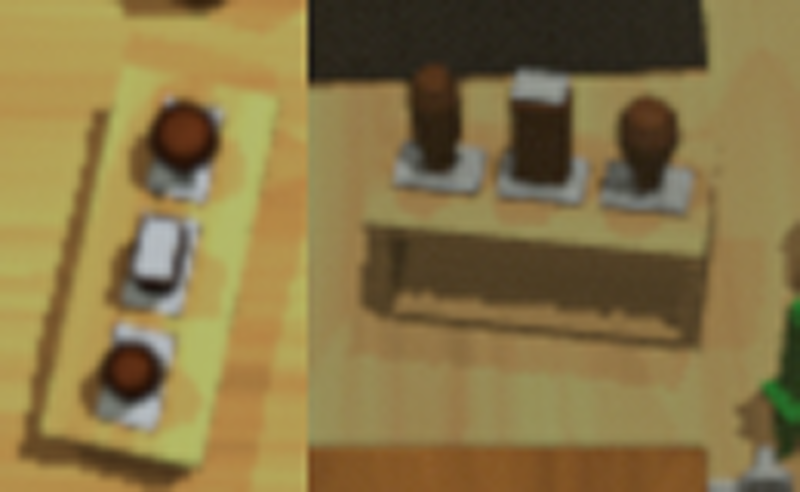

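The key is in the middle slot and the rack is at about -10.8°. The box is at about -3.7°. I'll cross-check with the side camera and rectify the hinge view into the box frame.

```bash
python3 - <<'E'
from h import *
S={}
for n in('top','side'):
    f=np.load(f'pics/{n}0.npz');S[n]=(f['im'],f['d'],pts(n,f['d']))
def rect(W,box,zr,n,op=3,mask=None):
    z=W[...,2]
    m=(W[...,0]>box[0])&(W[...,0]<box[1])&(W[...,1]>box[2])&(W[...,1]<box[3])&(z>zr[0])&(z<zr[1])
    if mask is not None:m&=mask
    m=cv2.morphologyEx(m.astype(np.uint8),cv2.MORPH_OPEN,np.ones((op,op)))
    k,l,s,c=cv2.connectedComponentsWithStats(m)
    i=1+np.argmax(s[1:,4]);m=l==i
    r=cv2.minAreaRect(W[m][:,:2].astype(np.float32))
    print(n,m.sum(),np.round(r[0],1),np.round(r[1],1),round(r[2],2),'z',round(float(np.nanmedian(W[m][:,2])),1))
for n in S:
    im,d,W=S[n];print(n)
    g=im.astype(int).sum(-1)
    rect(W,(380,640,100,370),(0,14),'mat',5,g<150)
    rect(W,(380,600,-350,-120),(84,98),'lid',5)
    rect(W,(380,600,-350,-120),(116,132),'lidhandle',1)
    rect(W,(430,630,-60,60),(67,81),'rack',3)
    rect(W,(505,550,-25,20),(120,142),'key',1)
    rect(W,(460,505,-25,25),(115,142),'tool-',1)
    rect(W,(555,600,-35,15),(110,142),'tool+',1)
E
```

```text
top
mat 7280 [504.5 234.6] [218.5 226. ] 89.2 z 7.7
lid 4627 [ 500.7 -236.8] [175.  164.4] 86.3 z 91.1
lidhandle 249 [ 502.5 -236.5] [16.5 79.7] 86.44 z 124.5
rack 1295 [529.5  -1.9] [ 64.2 150.1] 79.2 z 73.5
key 88 [529.6  -2.1] [17.8 26. ] 80.31 z 136.8
tool- 87 [484.2   6.5] [22.4 22.6] 25.89 z 132.5
tool+ 107 [573.4 -10.5] [26.2 23.8] 89.03 z 125.7
side
mat 3240 [504.2 232. ] [221.1 225. ] 89.69 z 4.9
lid 4516 [ 500.1 -237.9] [173.8 164.3] 86.45 z 88.8
lidhandle 240 [ 502.3 -237.7] [17.2 76. ] 86.62 z 122.0
rack 804 [528.5  -3.4] [ 65.  150.2] 80.24 z 71.3
key 79 [528.4  -4.9] [19.1 25.1] 72.52 z 130.7
tool- 67 [484.3   2. ] [17.7 19.9] 62.22 z 127.8
tool+ 81 [573.8 -14.1] [20.3 23.6] 86.2 z 121.2
```

```bash
cat >> h.py <<'E'
YAW=np.radians(-3.65)
def box2w(p,cam=None):
    o={'top':(500.7,-236.8,1.1),'side':(500.1,-237.9,-1.2),None:(500.4,-237.3,0)}[cam]
    p=np.asarray(p,float);c,s=np.cos(YAW),np.sin(YAW)
    return np.stack([o[0]+c*p[...,0]-s*p[...,1],o[1]+s*p[...,0]+c*p[...,1],o[2]+p[...,2]],-1)
def rectify(cam,im,z,x0=70,x1=130,y0=-85,y1=85,k=4):
    X,Y=np.meshgrid(np.arange(x0,x1,1/k),np.arange(y0,y1,1/k),indexing='ij')
    q=proj(cam,box2w(np.stack([X,Y,np.full_like(X,z)],-1),cam).reshape(-1,3)).astype(np.float32)
    return cv2.remap(im,q[:,0].reshape(X.shape),q[:,1].reshape(X.shape),cv2.INTER_CUBIC)
E
python3 - <<'E'
from h import *
rows=[]
for n in('top','side'):
  im=np.load(f'pics/{n}0.npz')['im']
  for z in(92,107):
    r=rectify(n,im,z,85,120,-75,85,5)[::-1].copy()
    for y in range(-70,85,10):
        cv2.line(r,((y+75)*5,0),((y+75)*5,6 if y else 14),(255,0,0),1)
    rows.append(r[:,:,::-1]); rows.append(np.zeros((6,r.shape[1],3),np.uint8))
o=np.vstack(rows);print(o.shape);cv2.imwrite('pics/r1.png',cv2.resize(o[:,200:],(800,int(o.shape[0]*800/600)))[:])
E
```

```text
(724, 800, 3)
```

View pics/r1.png

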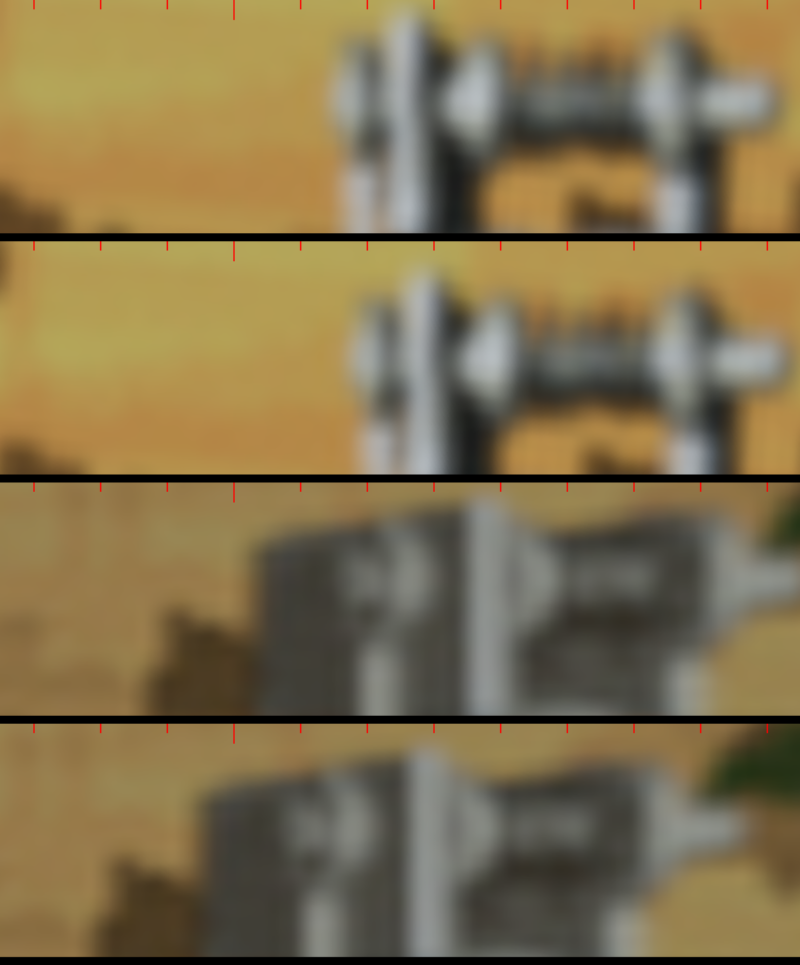

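The ear top appears at box y≈28.5–28.9, so the bracket is at about nominal (+0.2 mm). Moving over the key.

```bash
python3 -m pendant '[18.8,-42.1,0,2.2,18.8,-42.1,0,2.2,18.8,-42.1,0,2.2,18.8,-42.1,0,2.2,18.8,-42.1,0,1.9]' 1
python3 -m pendant '[18.8,-42.1,0,0,18.8,-42.1,0,0,18.8,-42.1,0,0,18.8,-42.1,0,0,18.8,-42.1,0,0]'
python3 -m pendant '[18.8,-42.1,0,0,18.8,-42.1,0,0,18.8,-42.1,0,0,18.8,-42.1,0,0,18.8,-42.1,0,0]'
```

```text
time: 0.72
eef_pos: [341.2, 416.0, 230.8]
eef_rot: [-0.293, -3.128, 0.001]
contact_force: [-0.1, 0.3, 0.8]
finger_gap: 85.1
time: 1.35
eef_pos: [435.2, 205.7, 231.0]
eef_rot: [-0.295, -3.127, 0.0]
contact_force: [0.8, 0.1, -0.1]
finger_gap: 85.3
time: 1.98
eef_pos: [529.2, -4.8, 230.9]
eef_rot: [-0.295, -3.127, -0.0]
contact_force: [0.8, 0.5, -0.0]
finger_gap: 85.5
```

```bash
python3 -m pendant '[0,0.5,-35,0,0,0,-35,0,0,0,-35,0,0,0,-25,0,0,0,-14,0]' 1
python3 -m pendant '[0,0,0,0,0,0,0,0,0,0,0,0,0,0,0,0,0,0,0,0]' 0
```

```text
time: 2.6
eef_pos: [527.8, -2.6, 85.3]
eef_rot: [-0.295, -3.124, -0.001]
contact_force: [-0.4, -0.1, 0.8]
finger_gap: 85.1
time: 3.22
eef_pos: [529.8, -3.0, 88.4]
eef_rot: [0.295, 3.126, -0.0]
contact_force: [-0.8, 0.7, 4.6]
finger_gap: 17.1
```

```bash
python3 -m pendant '[0,0,0,0,0,0,0,0,0,0,0,0,0,0,0,0,0,0,0,0]'; python3 -c "
from h import *
snap('side','side1');print(env.observe())"
```

```text
time: 3.85
eef_pos: [529.8, -3.0, 88.5]
eef_rot: [0.295, 3.126, -0.0]
contact_force: [-1.0, 0.4, 6.2]
finger_gap: 17.6
{'time': 3.9, 'joints': array([-1.97209513e-01,  1.35323600e-01,  2.03817572e+00,  3.90958466e-05,
        9.66482698e-01, -1.57998913e+00]), 'dq': array([-5.82239421e-04, -4.98140057e-05, -4.69366553e-04, -1.96477312e-03,
       -1.39273303e-03,  1.68864641e-03]), 'tau': array([-2.79297391e-01, -2.74201351e+01, -2.28371501e+01, -2.68894841e-02,
       -2.53716465e-01, -9.64947045e-03]), 'eef_pos': array([529.808587  ,  -2.95664363,  88.44607526]), 'eef_rot': array([ 2.94785123e-01,  3.12611928e+00, -2.10232384e-04]), 'contact_force': array([-0.82995271,  0.96986595,  5.21209664]), 'wrist_torque': array([-0.04720342,  0.20142191, -0.08005212]), 'finger_gap': 17.550321233907393}
```

View pics/side1.png

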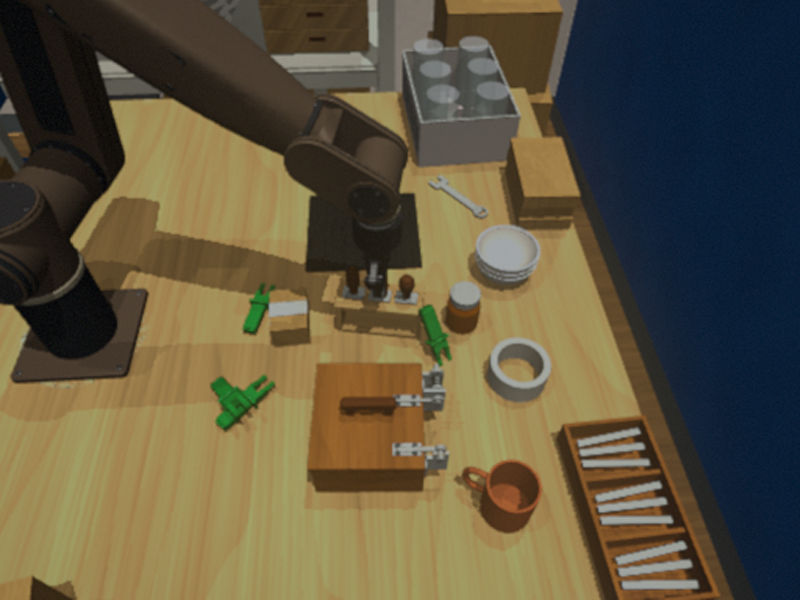

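The key is gripped at 17.5 mm. The green decoys have toppled by themselves. Lifting the key and carrying it to hover over the gap.

```bash
python3 -m pendant '[0,0,8,0,0,0,22,0,0,0,30,0,0,0,35,0,0,0,30,0]'
python3 -m pendant '[14.9,-41.4,0,1.4,14.9,-41.4,0,1.5,14.9,-41.4,0,1.4,14.9,-41.4,0,1.5,14.9,-41.4,0,1.4]'
python3 -m pendant '[0,0,-10,0,0,0,-10,0,0,0,0,0,0,0,0,0,0,0,0,0]'
cat > chk.py <<'E'
import sys;from h import *
t=sys.argv[1];o=[]
for n in('top','side'):
    im,d=snap(n,n+t)
    q=proj(n,box2w(np.array([102,40,120.]),n))[0];u,v=q.astype(int)
    c=im[max(0,v-45):v+45,max(0,u-45):u+45,::-1]
    o.append(cv2.resize(c,(400,400),interpolation=cv2.INTER_CUBIC))
cv2.imwrite(f'pics/chk{t}.png',np.hstack(o));s=env.observe();print(s['eef_pos'],s['eef_rot'],s['contact_force'],s['finger_gap'],s['time'])
E
python3 chk.py 2
```

```text
time: 4.53
eef_pos: [528.6, -2.8, 213.0]
eef_rot: [-0.295, -3.127, -0.0]
contact_force: [0.3, -0.4, -1.3]
finger_gap: 17.5
time: 5.15
eef_pos: [603.4, -211.0, 211.4]
eef_rot: [-0.097, -3.139, -0.001]
contact_force: [0.5, 0.7, -1.1]
finger_gap: 17.5
time: 5.78
eef_pos: [603.8, -209.3, 193.1]
eef_rot: [0.097, 3.139, -0.001]
contact_force: [-0.4, -0.7, -2.0]
finger_gap: 17.4
[ 603.79760337 -209.59763922  192.99531805] [ 9.71460649e-02  3.13917169e+00 -7.34134207e-04] [-0.04730223 -0.05658934 -1.26542672] 17.421001467880313 5.875
```

View pics/chk2.png

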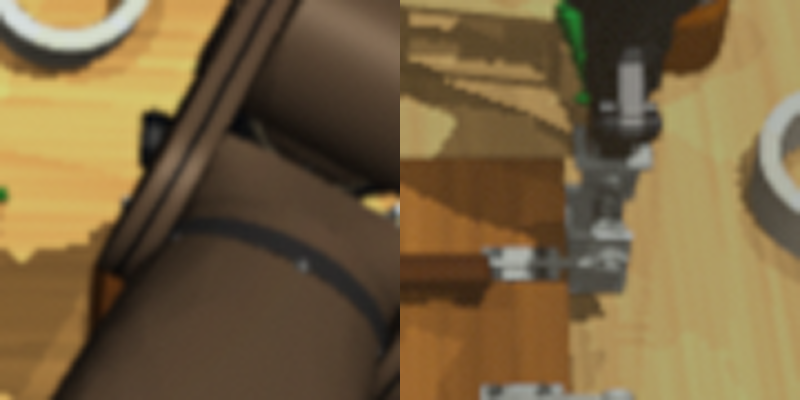

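The arm blocks the top view, and the side view shows the key hanging over the hinge at about (615,150). I'll lower it to just above the ear and compare in the side view.

```bash
python3 -m pendant '[0,0,-7,0,0,0,-6,0,0,0,-6,0,0,0,0,0,0,0,0,0]'
cat > chk.py <<'E'
import sys;from h import *
t=sys.argv[1];n='side'
im,d=snap(n,n+t)
q=proj(n,box2w(np.array([102,40,110.]),n))[0];u,v=q.astype(int)
c=cv2.resize(im[v-30:v+30,u-40:u+40,::-1],(800,600),interpolation=cv2.INTER_CUBIC)
cv2.imwrite(f'pics/chk{t}.png',c)
r=rectify(n,im,float(sys.argv[2]),80,130,10,90,10)[::-1].copy()
for y in range(10,90,5): cv2.line(r,((y-10)*10,0),((y-10)*10,14 if y%10==0 else 6),(255,0,0),2)
for x in range(80,130,5): cv2.line(r,(0,(130-x)*10),(14 if x%10==0 else 6,(130-x)*10),(255,0,0),2)
cv2.imwrite(f'pics/rec{t}.png',r[:,:,::-1])
s=env.observe();print(s['eef_pos'],s['contact_force'],s['wrist_torque'],s['finger_gap'],s['time'])
E
python3 chk.py 3 110
```

```text
time: 6.5
eef_pos: [603.6, -209.9, 173.3]
eef_rot: [-0.098, -3.14, 0.0]
contact_force: [0.2, -0.4, -0.9]
finger_gap: 17.4
[ 603.73331495 -209.97312195  173.56430994] [ 0.46485287  0.2048243  -0.74334029] [0.0214029  0.0197802  0.01104371] 17.678293127476277 6.55
```

View pics/chk3.png

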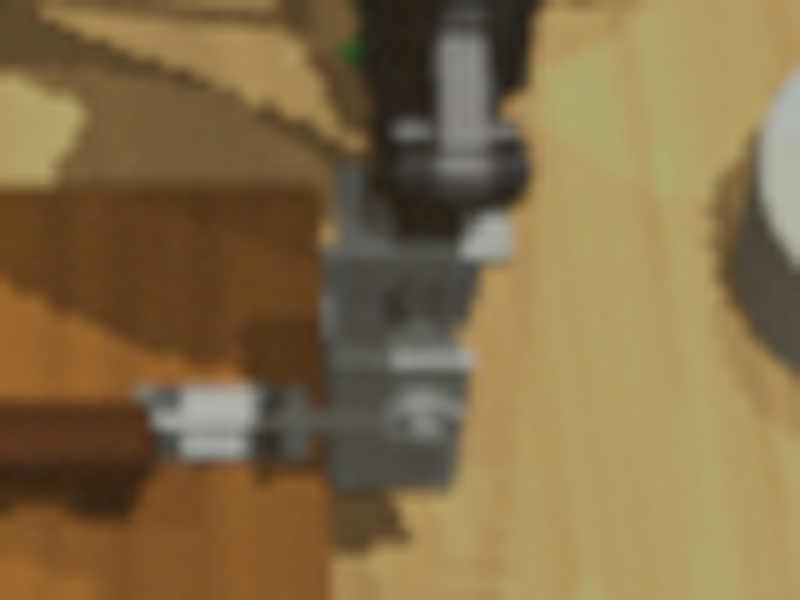

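View pics/rec3.png

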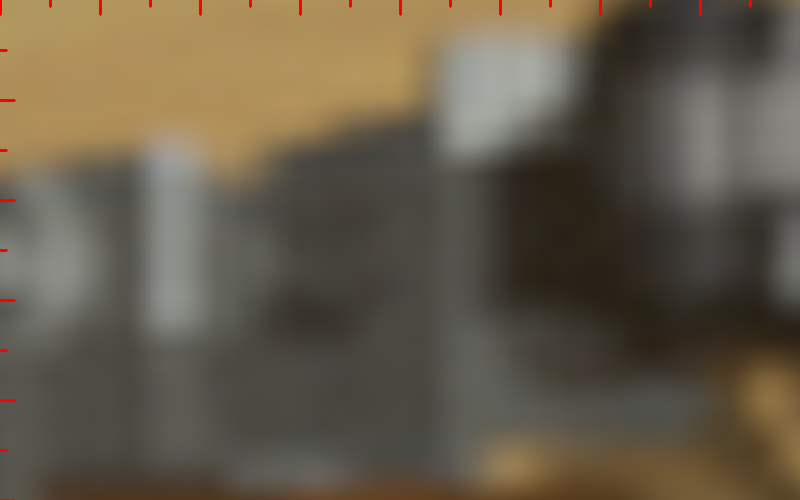

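```bash
cat > dep.py <<'E'
import sys;from h import *
t=sys.argv[1]
d=np.load(f'pics/side{t}.npz')['d'];W=pts('side',d)
o=np.array((500.1,-237.9,-1.2));c,s=np.cos(YAW),np.sin(YAW)
q=W-o;B=np.stack([c*q[...,0]+s*q[...,1],-s*q[...,0]+c*q[...,1],q[...,2]],-1)
u,v=proj('side',box2w(np.array([102,35,110.]),'side'))[0].astype(int)
for k in(0,1,2):
    print('xyz'[k])
    for r in range(v-22,v+14): print(r,' '.join('%4.0f'%B[r,j,k] for j in range(u-12,u+11)))
E
python3 dep.py 3
```

```text
x
224   79   81   84   87   90   92   95   98  101   88   89   91   93   96   98   95   97   99  101  103  109  111  139
225   78   81   84   87   89   92   95   98  101   88   89   91   93   96   98   96   97   99  101  103  109  111  139
226   78   81   84   87   89   92   95   98  100   88   89   88   90   92   94  nan   97   99  101  103  106  108  110
227   78   81   84   87   89   92   95   98   88   87   89   88   90   92   94   95   97   99  101  103  106  108  110
228   78   81   84   86   89   92   95   97   88   88   89   88   90   91   93   96   97   99  101  103  105  107  108
229   78   81   84   87   89   92   94   97   88   88   88   88   89   91   93   95   97   99  101  103  105  106  108
230   78   81   84   86   89   92   94   97   88   89   88   88   89   91   93   95   97   99  101  103  104  106  108
231   78   81   83   86   89   82   85   87   88   89   88   88   89   91   93   95   97   99  101  102  104  106  108
232   78   81   83   86   89   82   85   87   88   87   88   88   89   91   93   95   97   98  101  103  104  106  108
233   74   77   79   82   8
[... 11057 characters left out ...]
   91   90   90   90   91   92   91   92   92   98  100  101  101  101  102   89    1   -0    2    3    1
255   91   91   90   91   85   85   86   85   84   87   96  100   99   99  100   99  100   96    1   -1   -0   -1   -1
256   93   92   93   95   92  nan   93   94   93   92   96   96   94   96   95   95   97   97    1   -1   -2   -3    3
257   91   89   91   89   92   90   91   92  nan   90   91   91   96   95   95   95   89   91    0   -1   -2   -2    1
258   91   91   92   91   71   73   72   71   72   68   72   85   85   91   89   87   85   72    0   -1   -1    1   -1
259   90  nan   88   90   89   66   67   66   66   68   68   67   65   67   67   69   67   66    2    4   -2   -0    1
```

Depth in the side view is very good: tines at y≈35, ear front face ≈26.5 (so gap centre ≈34), and the body spans x≈87–114. I'll refine the bar axis x and these averages.

```bash
cat > ref.py <<'E'
from h import *
from scipy.optimize import least_squares
c,s=np.cos(YAW),np.sin(YAW)
def B(cam,t):
    W=pts(cam,np.load(f'pics/{cam}{t}.npz')['d']);o=np.array({'top':(500.7,-236.8,1.1),'side':(500.1,-237.9,-1.2)}[cam])
    q=W-o;return np.stack([c*q[...,0]+s*q[...,1],-s*q[...,0]+c*q[...,1],q[...,2]],-1)
for cam in('top','side'):
    b=B(cam,0).reshape(-1,3);b=b[~np.isnan(b[:,0])]
    def sel(x0,x1,y0,y1,z0,z1): return b[(b[:,0]>x0)&(b[:,0]<x1)&(b[:,1]>y0)&(b[:,1]<y1)&(b[:,2]>z0)&(b[:,2]<z1)]
    def fit(p,r,n):
        f=least_squares(lambda q:np.hypot(p[:,0]-q[0],p[:,2]-q[1])-r,[102,92],loss='soft_l1');print(cam,n,len(p),np.round(f.x,2),'rms',np.std(f.fun).round(2),'y',p[:,1].mean().round(1))
    fit(sel(88,116,34,42,95,104),10,'collar')
    fit(sel(88,116,70,85,92,98),4,'bartip')
    fit(sel(88,116,14,21.5,95,104),10,'eye')
    p=sel(84,120,20,40,104.5,112);print(cam,'eartop n',len(p),p.mean(0).round(2),p.min(0).round(1),p.max(0).round(1))
    p=sel(84,120,58,78,100,108);print(cam,'ear2top n',len(p),p.mean(0).round(2),p.min(0).round(1),p.max(0).round(1))
    p=sel(-60,60,-25,25,118,130);print(cam,'handle',p.mean(0).round(2),p.min(0).round(1),p.max(0).round(1))
    p=sel(86,114,20,32,94,103);print(cam,'earface',len(p),np.median(p[:,1]))
b=B('side',3).reshape(-1,3);b=b[~np.isnan(b[:,0])]
def S(z0,z1,y0,y1,n):
    p=b[(b[:,0]>75)&(b[:,0]<125)&(b[:,1]>y0)&(b[:,1]<y1)&(b[:,2]>z0)&(b[:,2]<z1)];print(n,len(p),p.mean(0).round(2),np.median(p[:,1]).round(2),p.min(0).round(1),p.max(0).round(1))
S(156,164,19,26,'bolsterface');S(138,155,24,30,'body');S(112,118,30,36,'tine')
E
python3 ref.py
```

```text
top collar 18 [104.08  90.7 ] rms 1.55 y 38.9
top bartip 16 [103.03  91.62] rms 1.19 y 76.4
top eye 15 [105.47  91.57] rms 1.46 y 19.0
top eartop n 27 [100.67  28.1  107.35] [ 85.4  25.2 104.8] [114.3  30.6 111.2]
top ear2top n 12 [103.97  66.25 102.35] [ 97.3  63.5 100.4] [109.5  68.5 104.7]
top handle [  1.48   1.01 123.38] [-38.1  -7.9 118.3] [ 41.    8.7 129. ]
top earface 12 21.465214672483693
side collar 14 [103.67  91.31] rms 0.82 y 38.5
side bartip 8 [102.5   91.88] rms 1.05 y 78.4
side eye 21 [103.66  90.8 ] rms 2.19 y 18.8
side eartop n 31 [ 98.61  28.48 107.12] [ 84.   25.3 104.5] [114.1  31.7 109.2]
side ear2top n 15 [103.53  66.22 102.32] [ 94.8  63.3 100.5] [111.6  69.8 104.3]
side handle [  3.33  -0.99 123.07] [-35.8  -8.3 118. ] [ 40.2   9.2 126.6]
side earface 30 26.376623554693108
bolsterface 40 [100.63  23.12 160.47] 23.05 [ 81.7  21.3 156.4] [119.3  24.8 163.7]
body 21 [100.3   27.01 145.56] 27.1 [ 86.8  24.8 141.3] [114.   28.3 148.5]
tine 7 [101.91  33.33 115.24] 32.99 [ 88.5  32.7 112.9] [114.   34.8 116.3]
```

Bar axis is at x≈103.4 in this frame and the key at x≈100.6; key y is 34.8 against a gap centre of 33.6. I'll correct by about (+2.2, −1.25) world and descend gently.

```bash
python3 -m pendant '[2.2,-1.2,0,0,0,0,-1,0,0,0,-1.5,0,0,0,-1,0,0,0,0,0]'
python3 -m pendant '[0,0,-1,0,0,0,-1,0,0,0,-1,0,0,0,-1,0,0,0,0,0]'
python3 -m pendant '[0,0,-1,0,0,0,-1,0,0,0,-1,0,0,0,0,0,0,0,0,0]'; python3 chk.py 4 107; sed -i "s/B('side',3)/B('side',4)/; s/S(112,118/S(102,112/;s/S(156,164/S(146,154/;s/S(138,155/S(128,143/" ref.py; python3 ref.py|tail -3
```

```text
time: 7.18
eef_pos: [605.7, -211.0, 169.6]
eef_rot: [-0.098, -3.14, -0.0]
contact_force: [0.3, 0.7, -1.4]
finger_gap: 17.4
time: 7.8
eef_pos: [605.7, -211.0, 165.7]
eef_rot: [-0.098, -3.14, -0.0]
contact_force: [-0.1, -1.0, -0.9]
finger_gap: 17.5
time: 8.43
eef_pos: [605.8, -211.1, 162.8]
eef_rot: [-0.098, -3.14, 0.0]
contact_force: [-0.5, -0.5, -1.1]
finger_gap: 17.5
[ 605.81663136 -211.0992884   162.8738404 ] [ 0.25282095  0.29654985 -1.8433621 ] [ 0.02483054 -0.00417497  0.03617335] 17.4671927063348 8.475
bolsterface 43 [101.56  22.48 149.93] 22.26 [ 84.2  20.3 146.2] [120.   25.5 153.9]
body 21 [103.09  25.83 134.72] 26.02 [ 89.6  24.6 130.3] [116.9  26.9 138.4]
tine 25 [ 99.04  32.08 106.8 ] 31.96 [ 84.1  30.  102. ] [116.6  35.9 111.6]
```

View pics/chk4.png

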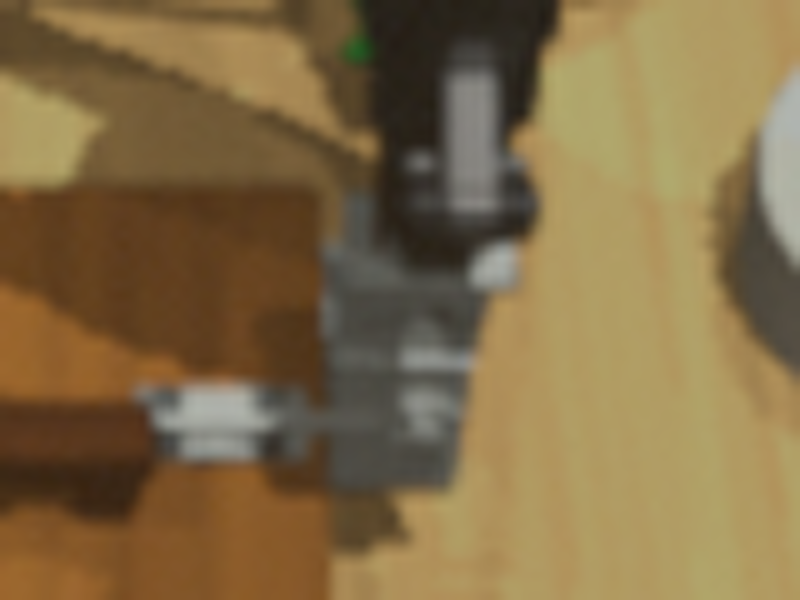

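No contact, and the tips are already below the ear top. Continuing down.

```bash
python3 -m pendant '[0,0,-1,0,0,0,-1,0,0,0,-1,0,0,0,0,0,0,0,0,0]'
python3 -m pendant '[0,0,-1,0,0,0,-1,0,0,0,-1,0,0,0,0,0,0,0,0,0]'
```

```text
time: 9.1
eef_pos: [605.8, -211.1, 159.8]
eef_rot: [0.098, 3.14, -0.0]
contact_force: [0.1, -0.9, -1.9]
finger_gap: 17.4
time: 9.72
eef_pos: [605.8, -211.1, 156.8]
eef_rot: [0.098, 3.14, -0.0]
contact_force: [0.2, 0.4, -1.4]
finger_gap: 17.3
```

```bash
python3 -m pendant '[0,0,-1,0,0,0,-1,0,0,0,-1,0,0,0,0,0,0,0,0,0]'
python3 -m pendant '[0.06,1,0,0,0.06,1,0,0,0.06,1,0,0,0,0,0,0,0,0,0,0]'
python3 -m pendant '[0.06,1,0,0,0.06,1,0,0,0.06,1,0,0,0,0,0,0,0,0,0,0]'
```

```text
time: 10.35
eef_pos: [605.8, -210.9, 153.7]
eef_rot: [-0.098, -3.14, -0.0]
contact_force: [0.4, 0.6, -1.7]
finger_gap: 17.2
time: 10.98
eef_pos: [605.9, -208.6, 153.8]
eef_rot: [0.098, 3.14, -0.002]
contact_force: [-0.1, -3.0, -2.6]
finger_gap: 17.6
time: 11.6
eef_pos: [606.1, -205.2, 153.9]
eef_rot: [0.098, 3.14, -0.001]
contact_force: [-0.7, -4.2, -2.6]
finger_gap: 17.2
```

The collar is moving at about 4 N, as expected. Lowering now, with the wedge pushing the collar further.

```bash
python3 -m pendant '[0,0.5,-1.5,0,0,0,-1.5,0,0,0,-1.5,0,0,0,-1.5,0,0,0,0,0]'
python3 -m pendant '[0,0,-1.5,0,0,0,-1.5,0,0,0,-1,0,0,0,-1,0,0,0,0,0]'
python3 chk.py 5 107; python3 - <<'E'
exec(open('ref.py').read().split("for cam in")[0])
b=B('side',5).reshape(-1,3);b=b[~np.isnan(b[:,0])]
for n,z0,z1,y0,y1 in(('bolster',133,145,19,34),('body',117,132,24,36),('ear',96,104,22,29.5),('eartop',105,110,22,36)):
    p=b[(b[:,0]>75)&(b[:,0]<125)&(b[:,1]>y0)&(b[:,1]<y1)&(b[:,2]>z0)&(b[:,2]<z1)];print(n,len(p),p.mean(0).round(2),np.median(p[:,1]).round(2),p.min(0).round(1),p.max(0).round(1))
E
```

```text
time: 12.22
eef_pos: [606.5, -204.7, 148.0]
eef_rot: [0.098, 3.139, -0.001]
contact_force: [0.2, -4.0, 0.3]
finger_gap: 17.6
time: 12.85
eef_pos: [606.7, -204.8, 143.1]
eef_rot: [0.098, 3.138, -0.001]
contact_force: [1.2, -5.3, 5.0]
finger_gap: 17.2
[ 606.68104286 -204.74264682  143.11967775] [ 2.15341644 -4.46568489  4.18909872] [-1.02098206 -0.43849219  0.02815794] 17.036956858178797 12.9
bolster 9 [ 99.41  29.9  136.33] 30.28 [ 85.3  26.2 133.1] [119.1  32.8 144.3]
body 40 [104.93  29.95 128.49] 29.38 [ 85.4  26.6 117.2] [121.9  34.6 131.8]
ear 27 [98.34 26.72 99.61] 26.94 [82.1 24.5 96.3] [114.6  28.5 103.6]
eartop 32 [ 98.55  29.2  106.84] 29.26 [ 83.9  25.  105.2] [114.1  35.1 108.7]
```

View pics/chk5.png

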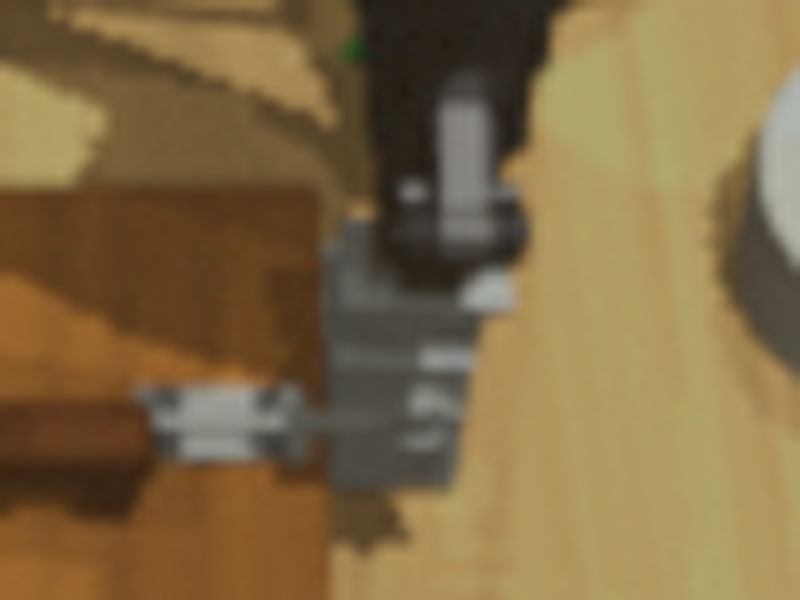

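```bash
python3 -m pendant '[0.6,0,0,0,0,0,-1,0,0,0,-1,0,0,0,-1,0,0,0,0,0]';python3 -c "
from h import *
print(env.observe()['wrist_torque'],env.observe()['contact_force'])"
```

```text
time: 13.52
eef_pos: [606.9, -204.8, 139.9]
eef_rot: [0.098, 3.139, -0.001]
contact_force: [1.3, -4.7, 3.5]
finger_gap: 17.4
[-1.09821844 -0.26977382  0.01473178] [ 1.25088181 -4.68267791  3.54745372]
```

```bash
python3 -m pendant '[0.3,0,-1,0,0,0,-1.5,0,0,0,-1.5,0,0,0,0,0,0,0,0,0]'
python3 -m pendant '[0,0,-1.5,0,0,0,-1.5,0,0,0,-1,0,0,0,0,0,0,0,0,0]'
```

```text
time: 14.15
eef_pos: [607.1, -204.9, 135.9]
eef_rot: [0.098, 3.14, -0.001]
contact_force: [0.4, -4.9, 3.7]
finger_gap: 17.1
time: 14.78
eef_pos: [606.0, -204.7, 130.1]
eef_rot: [-0.098, -3.138, -0.0]
contact_force: [0.6, -5.8, 0.3]
finger_gap: 17.3
```

```bash
python3 -m pendant '[0,0,-1,0,0,0,-1,0,0,0,0,0,0,0,0,0,0,0,0,0]'
python3 chk.py 6 107; python3 -c "
import sys;sys.argv=['',6]
exec(open('dep.py').read().split('for k')[0])
for k in(0,1,2):
    print('xyz'[k])
    for r in range(v-12,v+8): print(r,' '.join('%4.0f'%B[r,j,k] for j in range(u-9,u+9)))
"
```

```text
time: 15.4
eef_pos: [606.1, -204.8, 128.6]
eef_rot: [-0.098, -3.138, 0.0]
contact_force: [0.3, -5.6, 1.4]
finger_gap: 17.3
[ 606.05333367 -204.80279185  128.63891947] [ 0.16641928 -5.84163631  2.08341018] [-1.20539356 -0.03565813 -0.04152004] 17.622599393511663 15.45
x
234   81   89   91   94   97  100   90   91   93   96   98  101   98  100  102  104  106  112
235   81   89   91   94   97   99   90   91   93   96   98  100   98  100  102  104  106  112
236   81   88   91   94   97   90   90   91   91   93   95   97   98  100  102  104  106  109
237   81   88   91   94   97   90   90   92   91   93   95   97   98  100  102  104  106  109
238   81   88   91   94   96   90   90   92   90   92   94   96   98  100  102  104  106  108
239   81   83   84   87   89   90   91   90   90   92   94   96   98  100  102  104  106  108
240   81   83   84   87   89   90   91   90   90   92   94   96   98  100  102  104  106  108
241   81   83   84   86   89   90   89   90   90   92   94   96   98  100  102  104  106  108
242   81   84   84   86   89   90   89   90   90   92   94   96   98  100  102
[... 4113 characters left out ...]
41  140  143  139  140  130  116  117  118
247   90   82  114  118  117  117  116  116  120  117  118  118  119  116  118  120  117  115
248   91   81  115  115  116  114  115  114  115  117  114  117  115  115  116  115  117  117
249   90   80  107  105  108  108  108  106  105  107  108  107  107  109  109  109    0   -3
250   91   82  105  107  106  105  107  106  107  108  108  106  107  106  104  108   -3    2
251   90   97  103  104  105  104  105  105  103  104  103  102  104  104  106  102   -1    0
252   91   96  100  100   99  100  102  101  100   99  101  100  101   99   97   98   -3    0
253   92   95   95   95   94   93   94   93  nan   94   94   97   96   95   95   92   -0   -3
```

View pics/chk6.png

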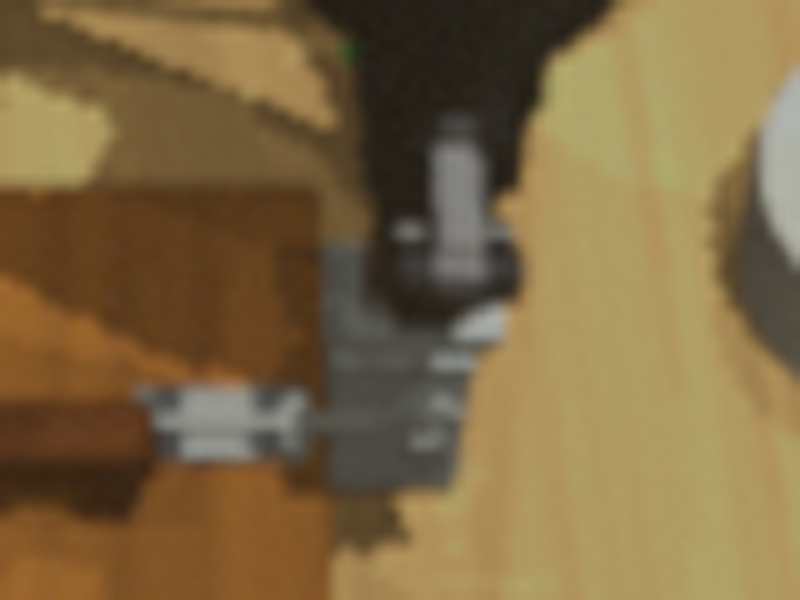

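The bolster top is at ≈116.7 (seated 115), so about 2 mm is left.

```bash
python3 -m pendant '[0,0,-0.5,0,0,0,-0.5,0,0,0,0,0,0,0,0,0,0,0,0,0]'
python3 -m pendant '[0,0,-0.5,0,0,0,-0.5,0,0,0,0,0,0,0,0,0,0,0,0,0]'
```

```text
time: 16.08
eef_pos: [606.1, -204.8, 127.8]
eef_rot: [-0.098, -3.137, 0.0]
contact_force: [-0.2, -5.4, 3.5]
finger_gap: 17.5
time: 16.7
eef_pos: [606.0, -204.8, 126.7]
eef_rot: [-0.098, -3.137, 0.0]
contact_force: [-0.6, -6.6, 3.1]
finger_gap: 17.5
```

```bash
python3 -m pendant '[0,0,-0.5,0,0,0,-0.3,0,0,0,0,0,0,0,0,0,0,0,0,0]'
python3 -m pendant '[0,0,-0.5,0,0,0,-0.3,0,0,0,0,0,0,0,0,0,0,0,0,0]'; python3 chk.py 7 107; python3 -c "
import sys;sys.argv=['',7]
exec(open('dep.py').read().split('for k')[0])
for k in(0,1,2):
    print('xyz'[k])
    for r in range(v-4,v+8): print(r,' '.join('%4.0f'%B[r,j,k] for j in range(u-9,u+9)))
"
```

```text
time: 17.32
eef_pos: [606.1, -204.9, 126.3]
eef_rot: [-0.098, -3.137, 0.001]
contact_force: [-0.4, -5.8, 3.9]
finger_gap: 17.0
time: 17.95
eef_pos: [606.1, -205.1, 126.2]
eef_rot: [-0.097, -3.138, 0.001]
contact_force: [-1.8, -6.3, 5.2]
finger_gap: 17.3
[ 606.13064155 -205.06250077  126.20094681] [-1.45523188 -5.69504982  6.19783183] [-1.17954804  0.34757224 -0.06599517] 16.93330760012565 18.0
x
242   81   83   84   87   89   90   89   90   90   92   94   96   98  100  102  104  106  108
243   81   84   84   87   89   90   89   90   91   92   94   96   98  100  102  104  106  108
244   81   83   84   86   89   90   92   90   90   92   94   96   98  100  102  104  106  108
245   81   83   84   86   89   91   92   90   92   94   96   98  100  102  104  106  108  110
246   81   83   84   86   88   91   92   94   96   98  100  103  105  nan  109  112  116  118
247   80   83   84   86   88   91   93   95   96   98  100  103  105  107  111  114  116  118
248   80   83   84   86   88   91   93   95   97  100  102  104  107  109  111  113  116  118
249   80   83   84   86   88   90   93   95
[... 1986 characters left out ...]
42  139  138  139  nan  142  131  114  114
247   88   81  113  115  116  115  115  114  137  138  138  137  139  138  114  115  115  113
248   95   79  112  115  116  114  114  114  115  114  115  115  114  115  115  115  115  115
249   89   82  107  113  113  115  113  112  111  112  111  113  110  111  111  112  112  111
250   88   80  108  106  105  106  107  107  108  107  106  105  106  106  107  109   -4    0
251   87  100  104  106  106  103  103  104  102  103  104  105  106  104  104  105    1    0
252   88   97   98  101   99   97  101   98  100   99   98   99  101  100  100  100    0   -1
253   89   94   96   95   95   95   96   95   95   96   94   96   93   95   94   94   -0   -1
```

Seated: bolster top ≈114.5 and z stalled as fz rose. Easing −y until the ear takes the spring load.

```bash
python3 -m pendant '[0,-0.4,0.4,0,0,-0.4,0,0,0,0,0,0,0,0,0,0,0,0,0,0]'
python3 -m pendant '[0,-0.4,0,0,0,-0.3,0,0,0,0,0,0,0,0,0,0,0,0,0,0]'
```

```text
time: 18.62
eef_pos: [606.1, -205.5, 126.2]
eef_rot: [-0.098, -3.137, 0.0]
contact_force: [-1.5, -5.1, 4.5]
finger_gap: 17.5
time: 19.25
eef_pos: [606.1, -205.6, 126.2]
eef_rot: [-0.098, -3.137, -0.002]
contact_force: [-1.5, -4.4, 5.3]
finger_gap: 17.1
```

```bash
python3 -m pendant '[0.3,-0.6,0,0,0.3,-0.6,0,0,0,0,0,0,0,0,0,0,0,0,0,0]'
python3 -m pendant '[0,-0.5,0,0,0,-0.5,0,0,0,0,0,0,0,0,0,0,0,0,0,0]'
```

```text
time: 19.88
eef_pos: [606.2, -205.7, 126.2]
eef_rot: [-0.098, -3.135, -0.006]
contact_force: [-3.3, -1.0, 6.5]
finger_gap: 17.4
time: 20.5
eef_pos: [606.2, -205.8, 126.2]
eef_rot: [-0.098, -3.135, -0.009]
contact_force: [-3.5, 0.2, 7.6]
finger_gap: 17.4
```

```bash
python3 -m pendant '[-0.6,0,0.5,0,-0.5,0,0.5,0,0,0,0,0,0,0,0,0,0,0,0,0]'
python3 -m pendant '[0,0,0,0,0,0,0,0,0,0,0,0,0,0,0,0,0,0,0,0]' 0.6; python3 chk.py 8 107
```

```text
time: 21.12
eef_pos: [606.0, -205.9, 126.3]
eef_rot: [-0.098, -3.138, -0.008]
contact_force: [0.8, 5.0, 0.5]
finger_gap: 17.3
time: 21.75
eef_pos: [606.5, -208.4, 127.7]
eef_rot: [0.098, 3.14, -0.0]
contact_force: [0.3, 0.5, -0.3]
finger_gap: 51.5
[ 606.5365043  -208.37373841  127.68510882] [-0.69188138  1.20057815  0.2495244 ] [-0.03447361 -0.03470853  0.00558082] 51.07872717103374 21.8
```

View pics/chk8.png

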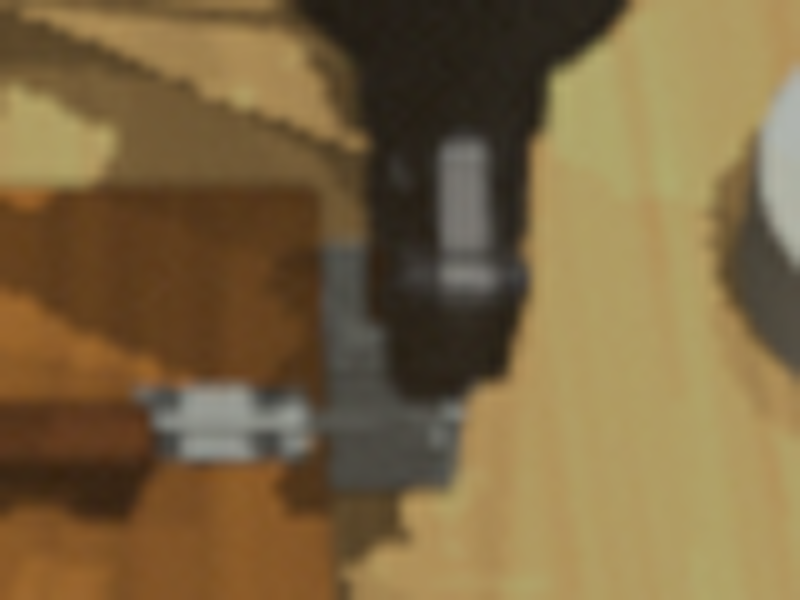

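```bash
python3 -m pendant '[0,0,8,0,0,0,20,0,0,0,25,0,0,0,30,0,0,0,25,0]'
python3 -m pendant '[-26,-7,0,0,-26,-7,0,0,-26,-7,0,0,-26,-7,0,0,0,0,0,0]' 1; python3 chk.py 9 107;python3 - <<'E'
exec(open('ref.py').read().split("for cam in")[0])
b=B('side',9).reshape(-1,3);b=b[~np.isnan(b[:,0])]
for n,z0,z1,y0,y1 in(('bolstertop',108,120,24,55),('bolfront',108,113.5,24,36),('handlefront',118,165,24,50),('top',165,182,20,60),('ear',96,104,22,29.5),('ear2',100,106,58,76)):
    p=b[(b[:,0]>82)&(b[:,0]<125)&(b[:,1]>y0)&(b[:,1]<y1)&(b[:,2]>z0)&(b[:,2]<z1)];print(n,len(p),p.mean(0).round(2),np.median(p,0).round(2),p.min(0).round(1),p.max(0).round(1))
p=b[(b[:,0]>92)&(b[:,0]<115)&(b[:,1]>25)&(b[:,1]<60)&(b[:,2]>116)&(b[:,2]<164)]
print('tilt dy/dz',np.polyfit(p[:,2],p[:,1],1))
E
```

```text
time: 22.42
eef_pos: [607.2, -208.5, 239.2]
eef_rot: [0.098, 3.137, -0.002]
contact_force: [-0.7, -0.3, 0.8]
finger_gap: 51.6
time: 23.05
eef_pos: [502.0, -236.8, 237.5]
eef_rot: [0.101, 3.138, -0.002]
contact_force: [0.7, -0.2, -0.1]
finger_gap: 85.8
[ 502.78627815 -236.67100286  237.44294859] [0.17778784 0.53428861 0.64596744] [-0.02286682  0.0167099  -0.04421159] 85.39581353069265 23.1
bolstertop 93 [101.1   33.63 113.99] [ 99.75  31.28 114.15] [ 83.7  25.1 108.3] [121.5  51.3 118.5]
bolfront 23 [102.25  28.81 111.61] [104.52  27.87 112.19] [ 83.9  25.9 108.3] [120.4  34.8 113.3]
handlefront 130 [101.9   30.67 142.04] [101.88  30.19 142.01] [ 89.8  28.1 118.5] [115.4  42.8 164.7]
top 92 [102.35  35.9  171.55] [101.67  35.24 172.1 ] [ 90.4  28.6 165. ] [115.3  45.5 177. ]
ear 23 [ 97.82  26.7  100.47] [98.07 26.72 99.92] [84.1 25.2 96.1] [114.3  28.1 104. ]<stdin>:4: RuntimeWarning: Mean of empty slice.
  ret = um.true_divide(
  return _methods._mean(a, axis=axis, dtype=dtype,
Traceback (most recent call last):
ValueError: zero-size array to reduction operation minimum which has no identity
```

View pics/chk9.png

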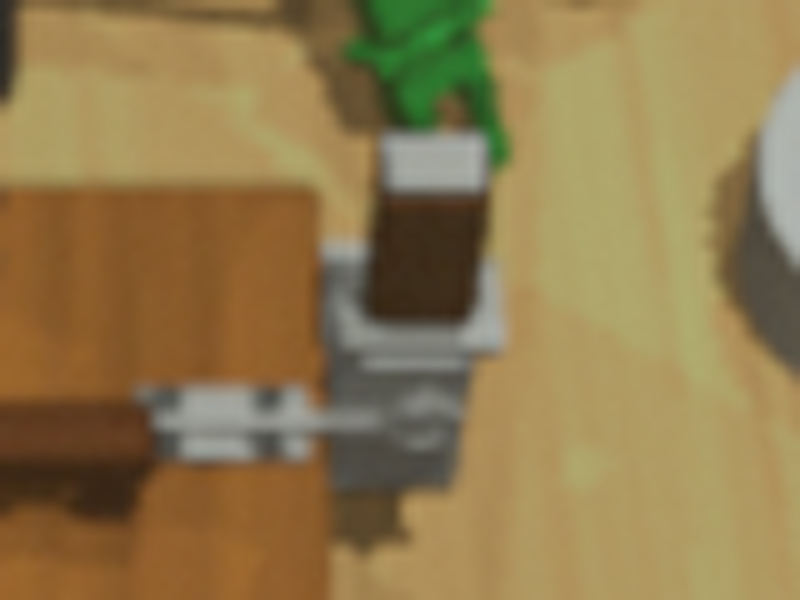

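View pics/side9.png

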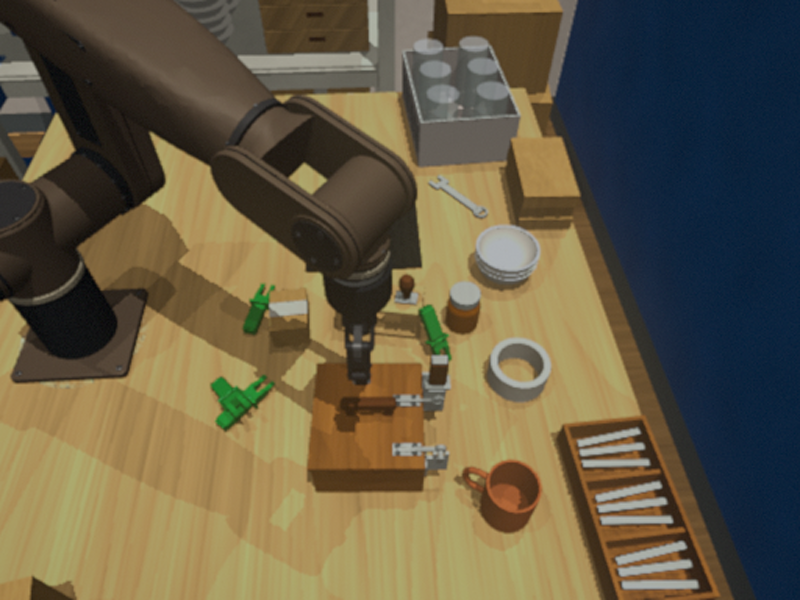

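The key stands by itself over the bar at (437,230). I'll check its tilt.

```bash
python3 - <<'E'
exec(open('ref.py').read().split("for cam in")[0])
b=B('side',9)
W=b
u,v=proj('side',box2w(np.array([102,35,140.]),'side'))[0].astype(int)
for k in(1,2):
    for r in range(v-18,v+22): print(r,' '.join('%5.1f'%W[r,j,k] for j in range(u-3,u+5)))
E
```

```text
221 152.1 155.6 156.8 157.7 158.2 160.2 160.3 160.1
222 157.1 153.8 156.9 156.0 155.8 157.4 158.3 157.4
223 155.0 152.5 152.0 155.6 154.7 156.4 176.1 161.5
224 155.6 153.7   nan 153.7 152.6 171.2 172.2 162.8
225 155.8 151.4 147.7 148.2 150.2 170.4 170.8 170.6
226 167.3 152.8 149.4 148.0 148.3 152.2 166.7 167.0
227 163.6 152.7   nan 147.2 149.2 151.2 163.2 165.1
228  43.1  45.5  42.7  45.0  45.2  44.7  43.5  42.6
229  42.4  39.9  41.1  40.2  41.4  42.2  41.1  42.4
230  36.5  40.1  38.7  38.4  38.1  37.8  39.4  39.0
231  37.2  35.3  35.4  35.3  35.4  37.0  36.8  36.8
232  33.2  34.5  33.0  34.0  33.4  32.1  34.6  34.3
233  33.8  31.7  31.4  32.1  31.6  32.0  32.3  33.0
234  31.8  30.6  30.3  31.0  30.3  32.2  30.6  30.6
235  31.3  29.8  30.2  30.3  30.6  29.3  29.8  30.7
236  29.7  31.9  28.6  29.3  30.2  29.6  30.4  28.9
237  31.0  29.7  30.1  29.7  31.4  31.0  29.8  31.2
238  30.7  30.2  29.3  30.2  31.3  28.1  31.1  30.4
239  30.3  30.2  30.9  31.2  30.4  29.0  30.4  29.7
240  29.1  29.8  29.5  30.2  29.9  29.6  31.5  29.2
241  30.1  31.7  28.6  29.1  30.3  29.4  29.4  29.3
242  30.
[... 2359 characters left out ...]
 114.2 112.9 114.5 112.6
248 115.3 115.7 114.8 115.5 112.7 110.2 114.5 112.2
249 111.0 112.7 113.7 112.6 115.7 111.8 114.2 111.1
250 108.8 106.1 110.0 108.3 106.8 108.7 104.5 106.3
251 102.5 105.4 104.0 105.8 104.2 103.9 103.4 105.5
252  99.5 101.0  98.5 100.1  99.1  99.9 100.9  99.6
253  95.9  94.6  95.8  97.5  93.6  94.1  95.6  95.3
254  89.7 100.2 101.6 101.6 102.4 102.2 101.1  91.1
255  96.2  97.9 101.0 101.7  98.7  99.8  99.1  97.5
256  94.8  96.6   nan  81.5  80.0  79.7  94.9  94.8
257  90.3  91.5  85.1  88.4  84.8  85.7  90.3  91.4
258  69.2  87.9  87.9  87.3  84.0  87.4  86.0  72.1
259  67.5  69.5  66.5  67.5  65.5  66.6  66.4  69.5
260  60.0  63.9  64.8  62.6  60.9  61.8  61.8  59.7
```

The key is upright (handle front is constant at y=30.0, its cap top 173) and seated. Now gripping the lid handle.

```bash
python3 -m pendant '[0,-0.6,-38,0,0,0,-38,0,0,0,-32,0,0,0,-20,0,0,0,-10,0]' 1
python3 -m pendant '[0,0,0,0,0,0,0,0,0,0,0,0,0,0,0,0,0,0,0,0]' 0
python3 -m pendant '[0,0,0,0,0,0,0,0,0,0,0,0,0,0,0,0,0,0,0,0]'
```

```text
time: 23.72
eef_pos: [503.1, -236.4, 96.8]
eef_rot: [-0.097, -3.139, -0.001]
contact_force: [-0.4, -0.1, -0.4]
finger_gap: 85.7
time: 24.35
eef_pos: [503.0, -237.1, 98.7]
eef_rot: [0.098, 3.139, -0.001]
contact_force: [-0.7, 1.3, 3.8]
finger_gap: 14.7
time: 24.98
eef_pos: [502.9, -237.1, 98.7]
eef_rot: [0.098, 3.139, -0.001]
contact_force: [-1.7, 2.2, 5.3]
finger_gap: 14.7
```

```bash
python3 -m pendant '[0,0,2,0,0,0,2,0,0,0,2,0,0,0,2,0,0,0,0,0]'; python3 chk.py a 107
```

```text
time: 25.6
eef_pos: [502.6, -236.9, 105.7]
eef_rot: [0.098, 3.14, -0.0]
contact_force: [-0.2, -0.1, -2.9]
finger_gap: 14.8
[ 502.53746076 -236.87759077  105.64619916] [ 0.42148291 -0.22553312 -3.32941811] [-0.04781075 -0.01599858 -0.06591038] 14.761836941065893 25.65
```

View pics/chka.png

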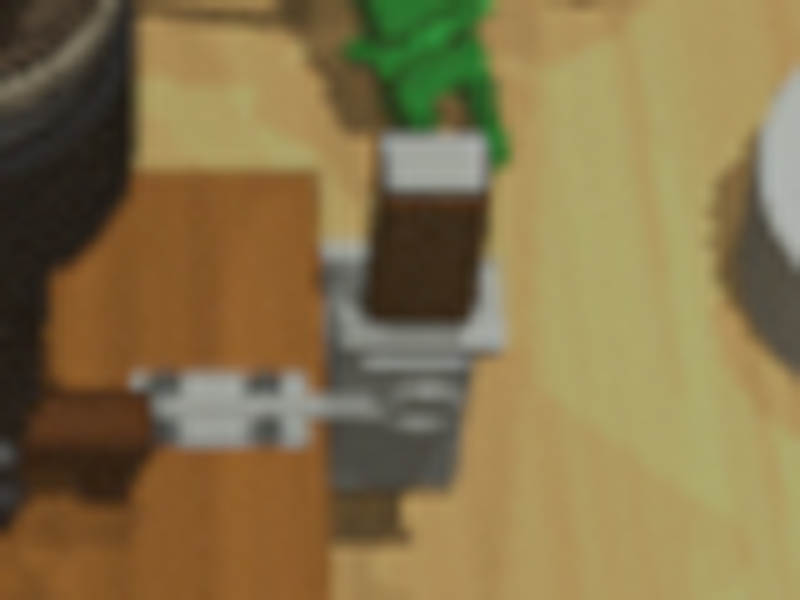

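The lid is free and held (about 3 N). The bolster is close to the lid's +x edge, so I'll raise it a little more, shift −x for clearance, then go up.

```bash
python3 -m pendant '[0,0,3,0,0,0,3,0,0,0,2,0,-1,0.06,0,0,-1.5,0.1,0,0]'
python3 -m pendant '[-2,0.1,0,0,-2,0.1,0,0,-2,0.1,0,0,-1,0,0,0,0,0,0,0]'
```

```text
time: 26.28
eef_pos: [499.9, -236.7, 113.6]
eef_rot: [-0.098, -3.14, -0.0]
contact_force: [0.3, 0.1, -3.7]
finger_gap: 15.0
time: 26.9
eef_pos: [493.0, -236.4, 113.6]
eef_rot: [0.098, 3.14, -0.0]
contact_force: [-0.8, -0.2, -3.1]
finger_gap: 15.0
```

```bash
python3 -m pendant '[0,0,10,0,0,0,25,0,0,0,30,0,0,0,30,0,0,0,15,0]'
python3 -m pendant '[0,20,0,0,0.6,35,0,0,0.6,45,0,0,0.8,50,0,0.6,0.8,50,0,0.6]'
python3 -m pendant '[0.8,50,0,0.6,0.8,50,0,0.6,0.8,50,0,0.6,0.8,45,0,0,0,35,0,0]'
python3 -m pendant '[0,25,0,0,0,15,0,0,0,0,0,0,0,0,0,0,0,0,0,0]'
python3 -c "
from h import *
snap('side','sideb');snap('top','topb')"
```

```text
time: 27.52
eef_pos: [493.9, -237.0, 226.6]
eef_rot: [0.098, 3.136, -0.004]
contact_force: [-0.3, 0.2, -4.1]
finger_gap: 15.1
time: 28.15
eef_pos: [494.3, -33.6, 221.7]
eef_rot: [-0.065, -3.138, -0.002]
contact_force: [0.4, 1.0, -2.0]
finger_gap: 15.0
time: 28.78
eef_pos: [496.9, 196.2, 221.6]
eef_rot: [-0.013, -3.138, 0.0]
contact_force: [1.2, -1.1, -2.7]
finger_gap: 14.7
time: 29.4
eef_pos: [499.1, 232.7, 223.5]
eef_rot: [-0.018, -3.141, 0.0]
contact_force: [0.1, 0.1, -3.1]
finger_gap: 15.2
```

View pics/sideb.png

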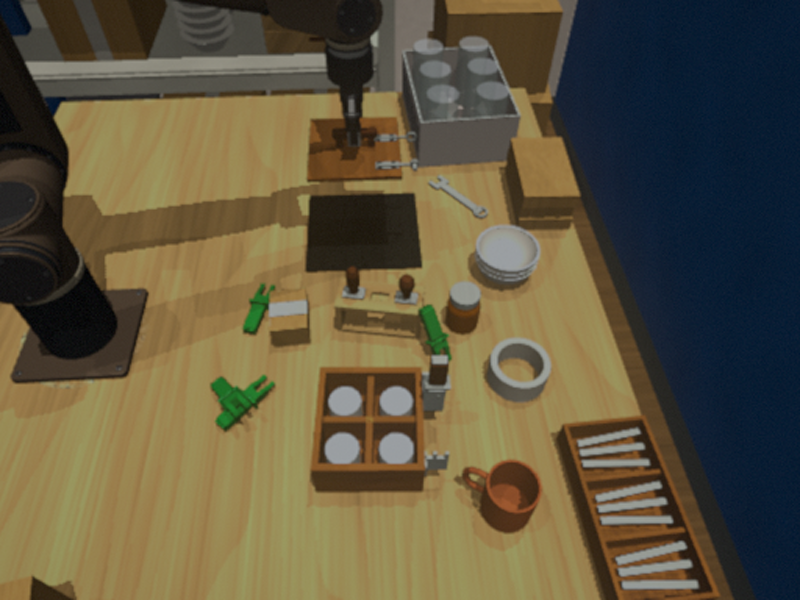

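View pics/topb.png

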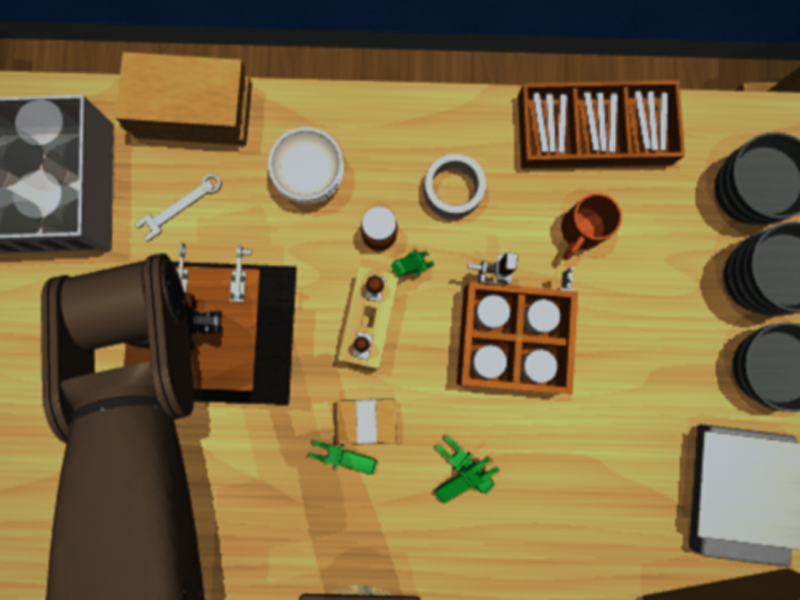

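```bash
cat > lid.py <<'E'
import sys;from h import *
t,z0,z1=sys.argv[1],float(sys.argv[2]),float(sys.argv[3])
for n in sys.argv[4:]:
    W=pts(n,np.load(f'pics/{n}{t}.npz')['d']);im=np.load(f'pics/{n}{t}.npz')['im'].astype(int)
    m=(W[...,0]>400)&(W[...,0]<585)&(W[...,1]>100)&(W[...,1]<360)&(W[...,2]>z0)&(W[...,2]<z1)
    m=cv2.morphologyEx(m.astype(np.uint8),cv2.MORPH_OPEN,np.ones((5,5)))
    k,l,s,c=cv2.connectedComponentsWithStats(m);m=l==1+np.argmax(s[1:,4])
    p=W[m];r=cv2.minAreaRect(p[:,:2].astype(np.float32));A=np.c_[p[:,:2]-p[:,:2].mean(0),np.ones(len(p))]
    print(n,len(p),np.round(r[0],1),np.round(r[1],1),round(r[2],2),'plane',np.linalg.lstsq(A,p[:,2],rcond=None)[0].round(4))
E
python3 lid.py b 200 222 side
```

```text
side 1993 [496.1 232.3] [181.3 163.7] 89.42 plane [3.20000e-03 7.40000e-03 2.13269e+02]
```

```bash
python3 -m pendant '[0,0,-40,0,0,0,-45,0,0,0,-45,0,0,0,-35,0,0,0,-15,0]'
python3 -m pendant '[0,0,-6,0,0,0,-4,0,0,0,-2,0,0,0,0,0,0,0,0,0]'
```

```text
time: 30.12
eef_pos: [497.7, 232.8, 41.4]
eef_rot: [-0.017, -3.138, 0.002]
contact_force: [0.5, 0.1, -2.4]
finger_gap: 14.8
time: 30.75
eef_pos: [499.4, 233.8, 32.2]
eef_rot: [0.016, 3.14, 0.0]
contact_force: [0.1, 0.0, -3.3]
finger_gap: 15.0
```

```bash
python3 -m pendant '[0,0,-1.5,0,0,0,-1.5,0,0,0,-1,0,0,0,0,0,0,0,0,0]'
python3 -m pendant '[0,0,-1,0,0,0,-1,0,0,0,-1,0,0,0,0,0,0,0,0,0]'; python3 -c "
from h import *
snap('side','sidec')";python3 lid.py c 8 28 side
```

```text
time: 31.38
eef_pos: [499.0, 233.6, 27.6]
eef_rot: [-0.016, -3.142, -0.0]
contact_force: [0.5, 0.5, -2.0]
finger_gap: 14.8
time: 32.0
eef_pos: [499.1, 233.6, 24.7]
eef_rot: [0.016, 3.141, 0.0]
contact_force: [-0.6, 0.4, -2.8]
finger_gap: 14.9
side 1658 [496.3 232.6] [163.6 177.1] 0.35 plane [ 2.50000e-03 -7.00000e-04  1.45921e+01]
```

```bash
python3 -m pendant '[0,0,-0.5,0,0,0,-0.5,0,0,0,0,0,0,0,0,0,0,0,0,0]'
python3 -m pendant '[0,0,-0.5,0,0,0,-0.5,0,0,0,0,0,0,0,0,0,0,0,0,0]'
```

```text
time: 32.67
eef_pos: [499.1, 233.6, 24.7]
eef_rot: [-0.015, -3.141, 0.0]
contact_force: [-4.1, -0.8, 6.1]
finger_gap: 15.2
time: 33.3
eef_pos: [499.1, 233.6, 24.6]
eef_rot: [-0.015, -3.14, 0.001]
contact_force: [-6.8, -2.7, 11.2]
finger_gap: 15.0
```

The lid is on the mat. Relaxing the press, then opening.

```bash
python3 -m pendant '[0,0,0.7,0,0,0,0.7,0,0,0,0,0,0,0,0,0,0,0,0,0]'
python3 -m pendant '[0,0,0,0,0,0,0,0,0,0,0,0,0,0,0,0,0,0,0,0]' 0.5
python3 -m pendant '[0,0,5,0,0,0,25,0,0,0,50,0,0,0,60,0,0,0,60,0]'
python3 -m pendant '[-20,60,0,0,-20,60,0,0,-20,60,0,0,-20,60,0,0,0,0,0,0]'; python3 -c "
from h import *
snap('side','sided');snap('top','topd')";python3 lid.py d 8 28 side top
```

```text
time: 33.92
eef_pos: [499.1, 233.6, 24.6]
eef_rot: [-0.016, -3.141, 0.0]
contact_force: [-3.8, -1.2, 6.0]
finger_gap: 14.6
time: 34.55
eef_pos: [499.0, 233.6, 23.9]
eef_rot: [0.016, 3.142, -0.0]
contact_force: [-0.1, -0.4, -0.7]
finger_gap: 42.9
time: 35.17
eef_pos: [498.7, 233.5, 226.1]
eef_rot: [0.016, 3.141, 0.0]
contact_force: [0.6, 0.0, -0.2]
finger_gap: 42.7
time: 35.8
eef_pos: [417.8, 474.2, 224.2]
eef_rot: [-0.007, -3.142, -0.001]
contact_force: [-0.2, -1.1, 0.3]
finger_gap: 42.9
side 1792 [495.8 233.5] [181.2 163.8] 89.35 plane [ 4.50000e-03 -9.00000e-04  1.45705e+01]
top 4178 [498.6 235.2] [177.6 167.7] 89.47 plane [ 1.10000e-03 -7.00000e-04  1.72788e+01]
```

View pics/topd.png

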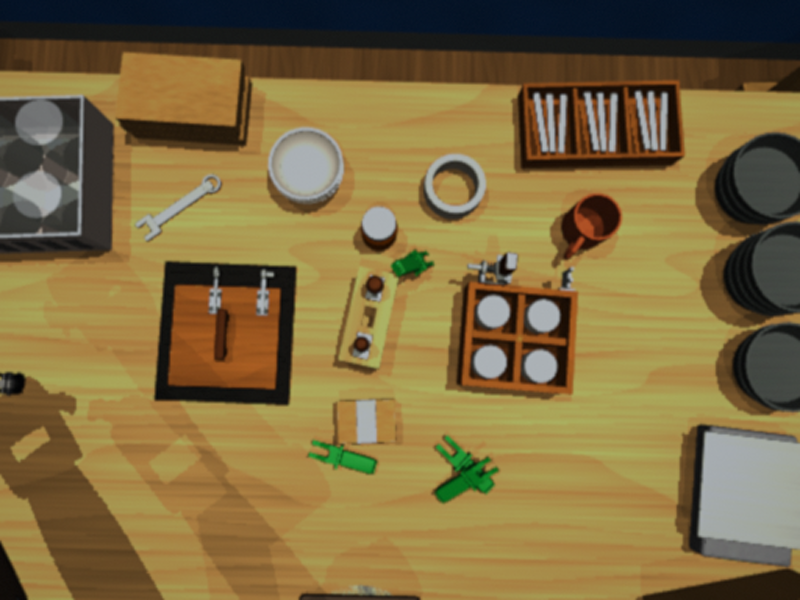

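View pics/sided.png

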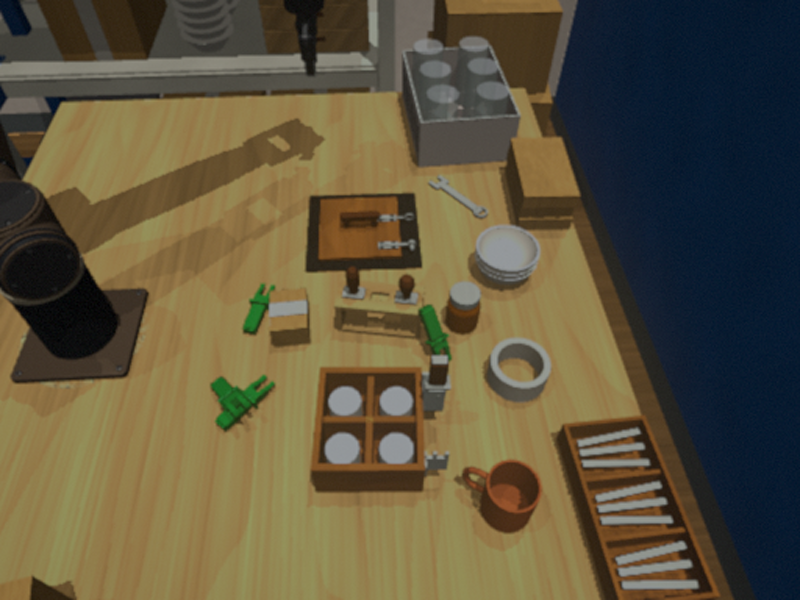

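The lid lies centred on the mat at (222,335), and the key still stands at (507,265) in the top view. Everything checks out, so I'm handing in.

```bash
python3 -c "
from station import env
print(env.hand_in())"
```

```text
the job is handed in; nothing more can be done
None
```

The lid is off the box and lying flat on the mat, and the forked key is standing by itself over the bar holding it back. I handed the job in at about 36 s of robot time; the hand-in gives no verdict.

**Key:** I took it from the middle slot and put its tines in the gap. I pushed the collar back with about 4–6 N and lowered the key until the notch rested on the bar. I eased it against the ear so the ear took the spring load, then let go. The side camera then showed it upright, with the bolster top at 114 mm (115 mm nominal when seated). The highest force reading was about 8 N while seating the key and 11 N when the lid touched the mat.

**Lid:** It came up freely with only its own weight of about 3 N. It now lies handle up, with its top at about 16 mm, which matches lid plus mat. It is flat to within 0.3° and square to the mat within about 0.5°. I set it 6–8 mm toward the robot from the mat's centre so the hinge parts also lie over the mat.

**Disagreements:**
- The two cameras differ by 2–3 mm on the lid's position, so that offset is only good to a few mm.
- The four green look-alike keys, standing at the start, had toppled by the time I gripped the key. The arm was not near them, and I did not touch them.
- Nothing else looked moved in the last pictures. I did not measure each object.

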